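Free the jammed clementine rack

TASK

The two lanes of clementines have wedged each other at the narrow mouth of the sloping fruit rack. With your fingertips ease the front clementine of the full right-hand lane back up its lane until you feel its row come up solid against the end stop, and keep it lightly pressed there, without bruising it, until the lone clementine of the left-hand lane has rolled past your fingers into the mouth. Then take your fingers out so that the row rolls down behind it, and leave the breakfast things where they stand.

Things in the scene. Friction and masses are not known exactly. Their poses are not given: they have to be found in the camera images.
- rack: Fixed sloping sheet-steel fruit rack, open from above. Origin on the table under the mouth; +x points level up the run, +y to its left, z up. The floor climbs to +x at 10 degrees and is 30 mm over the table at x = 0. Inside width 108 mm; side walls 30 mm high, 3 mm thick. A black end stop is clamped across the upper end: it does not yield; its place differs each time.
- neck (a point): Middle of the narrow neck, on the floor, 30 mm up the run. The neck is 58 mm wide. Above it two slanting lips, 30 mm high, widen from here to the side walls, reached 50 mm up the run. Below it the mouth: side walls 58 mm apart, 16 mm high, down to a front stop 28 mm high whose face is 26 mm below the rack's origin.
- lane (a point): Point on the floor in the middle of the right-hand lane, 120 mm up the run and 27.5 mm right of the centre line. From 96 mm up the run on, a wire of 4 mm, 25 mm over the floor on the centre line, parts the lanes (52 mm wide each). The lone fruit gets past 30 mm wide fingertips once they are 28 mm right of centre with their lower side 62 mm or more up the run.
- mouth (a point): Centre of a clementine that rests in the mouth against the front stop: 25 mm above the floor of the run. The fruit may lie up to 6 mm to either side of it.
- clem_a: Lone clementine of the left lane: firm orange ball, diameter 50 mm, about 70 g; origin at its centre (axes turn as it rolls). At the start it is pinned between left wall and left lip, 62 mm up the run. When nothing holds it and there is room past the fingers, it rolls into the mouth by itself.
- clem_b: Front clementine of the right-hand row, the blocking one; same size, origin at its centre. It starts on the right lip against clem_a, 55 mm up the run, 21 mm right of centre, with 56 mm free below it for the fingertips. It rolls back under 1 to 2 N for some 65 to 100 mm; then the row is solid and the push rises 10 to 15 N per mm. 3 N there is pressed enough, more than 15 N bruises fruit.
- clem_c: Second clementine of the right-hand row, same size, behind clem_b; origin at its centre.
- clem_d: Third and last clementine of the right-hand row, same size; origin at its centre.
- mug: Bystander: white mug, 82 mm across, 92 mm high, standing beside the rack; origin under its centre. Leave alone.
- honey: Bystander: amber honey jar with yellow cap, 60 mm across, 80 mm high; origin under its centre. Leave alone.
- butter: Bystander: gold-wrapped butter portion 46 x 34 x 20 mm lying on the table; origin under its centre. Leave alone.

How it is judged:
By the outcome, as a careful person would: the job done as asked, in the order asked, and still so for the second after the job is handed in, with the robot touching nothing.
It also fails if it takes over 38 s, if anything falls off the work surface, if the arm or the gripper's body presses on something with over 40 N, if the wrist force passes 120 N, or if a joint passes its speed limit or range.

ROBOT

A 6-joint arm with a two-finger parallel gripper is mounted at the origin on the work surface. World frame = base frame: x ahead of the robot, y to its left, z up, the work surface at z = 0. Lengths are in m, angles in rad, forces in N, time in s.
With the tool pointing down it reaches from about 0.25 to 0.725 m from the base axis. Payload 4 kg.
Tool frame: the origin (TCP) lies midway between the tips of the shut fingers; the grasp point (between the pads) lies 19 mm behind it; z points along the fingers, y is the line along which they close (so a half turn about z gives the same grasp; the last joint's range is limited). The gripper opens to 85 mm and grips with 20 to 120 N. Pads are 22 mm wide; open, the fingers measure 114 mm over their backs; the gripper's body (76 mm by 85 mm) begins 54 mm behind the grasp point. The pads swing forward as they close: fully open they stand 13 mm farther back than shut.
Start: joints at [-1.293, 0.241, 0.005, 1.335, 0, 1.571], TCP at [0.137, -0.481, 0.196] pointing down, gripper open.
Joint ranges: [-2.72, 2.72], [-1.05, 1.87], [-1.09, 1.28], [-1.99, 2.15], [-1.42, 1.44], [-3.14, 3.14]. Speed limits (rad/s): [2.79, 2.79, 3.14, 3.14, 3.14, 3.14].

INTERFACE

Orientations are given as a unit quaternion [x, y, z, w].
In Python, from workcell import get_obs, camera, job_done, silhouettes gives the robot as it stands. The module is installed in compiled form; this text tells all that it offers.
- The arm moves only by the tool drive_tool, never from a script. Its argument "increments" is a list of rows, each a list of 3 entries, a list of its own where there are three numbers: the shift along the world's x, y, z in mm, then the turn, a rotation vector about the world's x, y, z in degrees, then the opening, from 0 (shut) to 1 (fully open). A call has 1 to 8 rows; each row shifts and turns the commanded pose from where the row before left it; what a row does not reach is not made up. A row lasts 1/12 s, in which the tool goes at most 41.7 mm and 7.16 degrees, less where a joint would pass 70% of its speed; a pose out of reach is approached as far as the arm can. A call is refused whole if a number of a shift passes 41.7 or a number of a turn 7.16, either way. A call with a gripper value outside its range is refused whole. The fingers move at their own pace and stop on an object; the grip force is fixed at half the most. Time passes only in rows, so rows that do not move let the fingers close. It gives the time, the measured TCP pose, the force, the opening and the grip force at its end, in the units of the state.
- get_obs(): the state, without advancing time (a new reading comes with each control period).
- camera(name): name is "scene" or "top" or "wrist"; returns a dict with "image" (400x640x3 uint8, red, green, blue), "K" (3x3 intrinsics, pixels), "view" (4x4, takes a point from world to camera coordinates). Camera axes: x right, y down, z forward; pixel columns grow to the right and rows downward; lengths in m; the calibration is good to about 2 mm. A picture is of the moment at which its call begins. There is no depth.
- job_done(): hands the job in; it is judged then, once.
Trained networks look in a picture, given as the dict that the camera call returned (one of the last four; its "shot" number tells which), for a name from the list of things; names that differ only in an ending like _2 or _b are one class to them, and where a whole thing is asked for, a point or a joint stands for the part that bears it (a point fixed in the world has none). Each returns a list of dicts, best first, with "conf" (0 to 1); they miss things now and then, are a little off and sometimes report something else, mostly with a low value. They report only what shows in the picture. A call takes as long as a camera call.
- silhouettes(query, picture): "region" (400x640 bool, what is visible of it) and "bbox" ([left, top, right, bottom] in pixels, round what is visible of it).
The state is a dict: "clock": time; "joint_pos": joint angles; "joint_vel": joint speeds; "tau": joint torques, N m; "eef_pos": TCP position; "tool_rot": TCP orientation; "ft_force": force on the tool from outside, world axes, zero at the start; "ft_torque": the same for the moment, N m; "grip_width": finger opening in m; "grasp_force": force on a finger pad.
Only numpy, scipy, OpenCV 4.12 (cv2) and the standard library are available. Lean on these libraries where they do the work, as an engineer would, in place of code of your own. Each camera call takes 0.05 s, during which the arm holds its last target. There are 200 camera calls.

## Working session

There is one attempt and no reset: what is moved stays moved. The work goes in short steps, Python scripts to look and compute and a tool call to move; the robot and the scene stay as the last step left them, time stands still between calls to the robot, and variables do not carry over. Pictures are saved under pics/ and viewed, at most 10 in all, crops included, and the job is handed in when it is done.

Besides the shell and the picture viewer there is one more tool, called after "Call:" in YAML: its name, and indented under it one key for each argument. drive_tool: Moves the arm, as the interface text tells. Its arguments: {"type":"object","properties":{"increments":{"type":"array"}},"required":["increments"]}

```bash
mkdir -p pics
cat > h.py <<'E'
import numpy as np, cv2
from workcell import get_obs, camera, job_done, silhouettes
def save(p,f): cv2.imwrite('pics/'+f,cv2.cvtColor(p['image'],cv2.COLOR_RGB2BGR))
def ray(p,u,v):
    K=np.array(p['K']);V=np.array(p['view']);R=V[:3,:3];c=-R.T@V[:3,3]
    d=R.T@np.linalg.inv(K)@np.array([u,v,1.]);return c,d/np.linalg.norm(d)
def atz(p,u,v,z):
    c,d=ray(p,u,v);return c+d*(z-c[2])/d[2]
def proj(p,X):
    K=np.array(p['K']);V=np.array(p['view']);q=K@(V[:3,:3]@np.array(X)+V[:3,3]);return q[:2]/q[2]
E
python3 - <<'E'
from h import *
np.set_printoptions(precision=4,suppress=True)
o=get_obs();print(o['clock'],o['eef_pos'],o['tool_rot'],o['ft_force'])
P={}
for n in('top','scene'):
    p=camera(n);save(p,n+'1.png')
    print(n,p['K'],ray(p,320,200))
    for q in('rack','clem_a','mug','honey','butter'):
        for s in silhouettes(q,p):
            b=s['bbox'];ys,xs=np.nonzero(s['region']);print(q,round(s['conf'],2),b,xs.mean().round(1),ys.mean().round(1),len(xs),atz(p,xs.mean(),ys.mean(),.07))
E
```

```text
0.0 [ 0.1369 -0.4802  0.1952] [ 0.9904  0.1384 -0.0001 -0.001 ] [-0.6064 -0.1162 -0.7938]
top [[418.5765   0.     320.1755]
 [  0.     418.5765 207.1871]
 [  0.       0.       1.    ]] (array([0.4592, 0.0347, 0.9874]), array([ 0.1614, -0.0265, -0.9865]))
rack 0.82 [276.7, 130.0, 342.4, 280.6] 308.3 203.5 6234 [0.6012 0.036  0.07  ]
clem_a 0.93 [286.2, 230.0, 302.5, 253.2] 294.6 238.9 398 [0.5224 0.0651 0.07  ]
clem_a 0.72 [308.5, 211.5, 330.3, 230.4] 320.5 220.7 367 [0.563  0.0087 0.07  ]
clem_a 0.71 [309.9, 187.2, 332.6, 209.7] 322.3 198.4 388 [0.6129 0.005  0.07  ]
clem_a 0.67 [305.2, 231.5, 325.4, 253.4] 316.1 242.8 376 [0.5142 0.0179 0.07  ]
clem_a 0.52 [211.8, 230.6, 250.5, 279.5] 228.8 248.3 1511 [0.5007 0.2074 0.07  ]
mug 0.73 [311.6, 210.6, 332.0, 231.5] 321.0 220.7 376 [0.5629 0.0076 0.07  ]
mug 0.71 [207.0, 227.7, 251.9, 279.3] 229.0 248.1 1461 [0.5012 0.2071 0.07  ]
honey 0.67 [371.2, 207.7, 410.6, 232.5] 388.7 219.8 692 [ 0.5665 -0.1425  0.07  ]
honey 0.16 [305.6, 229.3, 326.9, 257.0] 316.1 243.0 422 [0.5138 0.0179 0.07  ]
butter 0.67 [372.2, 207.6, 404.6, 234.0] 388.6 22
[... 225 characters left out ...]
854, 0.1147, 0.7241]), array([-0.7797, -0.0684, -0.6224]))
rack 0.92 [273.4, 169.4, 349.5, 281.1] 316.7 226.2 2493 [0.6584 0.0435 0.07  ]
clem_a 0.84 [319.3, 180.2, 342.3, 202.6] 331.5 192.0 348 [0.5328 0.0678 0.07  ]
clem_a 0.76 [299.3, 187.4, 316.2, 202.6] 307.6 194.3 188 [0.5469 0.0115 0.07  ]
clem_a 0.73 [303.0, 177.7, 319.3, 199.1] 313.6 186.1 205 [0.5129 0.0226 0.07  ]
clem_a 0.64 [294.8, 197.9, 313.5, 216.9] 302.6 208.3 344 [0.5999 0.0058 0.07  ]
mug 0.71 [374.4, 172.1, 408.7, 220.6] 391.4 196.2 1463 [0.5372 0.2101 0.07  ]
honey 0.82 [226.7, 188.0, 258.9, 227.1] 241.6 207.7 905 [ 0.6096 -0.1346  0.07  ]
butter 0.53 [249.7, 184.7, 265.1, 199.9] 257.7 192.7 184 [ 0.5505 -0.1086  0.07  ]
```

```bash
ls pics
```

```text
scene1.png
top1.png
```

Run:
```python
import cv2
t=cv2.imread('pics/top1.png')[115:295,200:430];s=cv2.imread('pics/scene1.png')[160:290,220:420]
cv2.imwrite('pics/t1c.png',cv2.resize(t,(766,600),interpolation=cv2.INTER_CUBIC))
cv2.imwrite('pics/s1c.png',cv2.resize(s,(800,520),interpolation=cv2.INTER_CUBIC))
```

```text
(no output)
```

View pics/t1c.png

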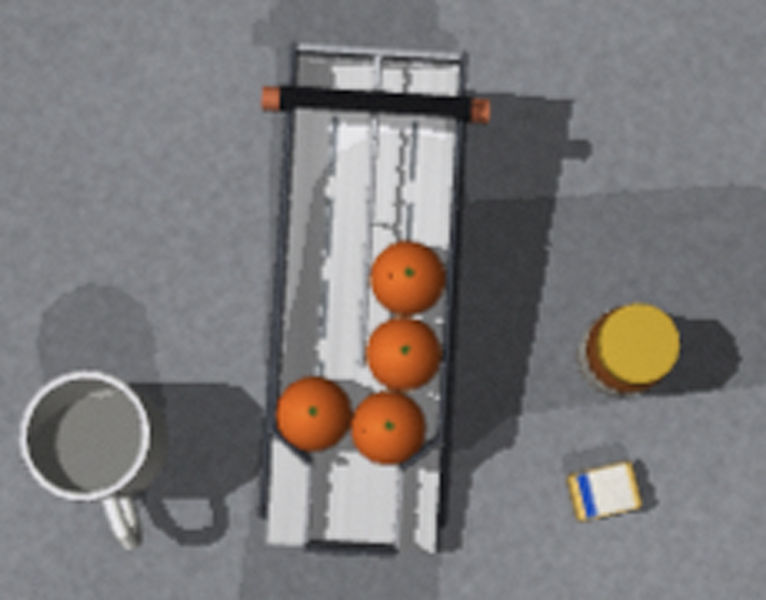

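View pics/s1c.png

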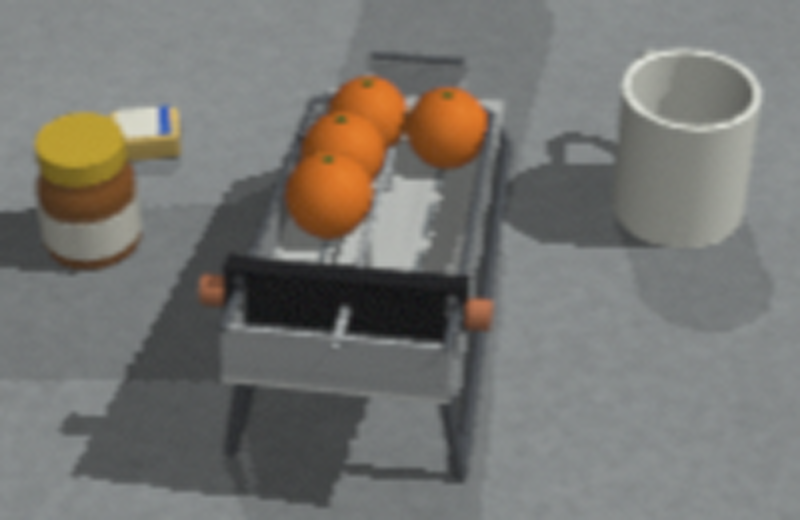

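```bash
cat > fit.py <<'E'
from h import *
from scipy.optimize import least_squares
np.set_printoptions(precision=4,suppress=True)
t10=np.tan(np.radians(10))
def fl(x): return .03+x*t10
def ctr(x,y): return [x,y,fl(x)+.025/np.cos(np.radians(10))]
def W(q,X):
    c,s=np.cos(q[2]),np.sin(q[2]); return np.array([q[0]+c*X[0]-s*X[1],q[1]+s*X[0]+c*X[1],X[2]])
E
python3 - <<'E'
from fit import *
T=camera('top');S=camera('scene')
ct=lambda u,v:np.array([200+u/766*230,115+v/600*180])
cs=lambda u,v:np.array([220+u/4,160+v/4])
pts=[(T,ct(313,413),ctr(.062,.029)),(T,ct(389,427),ctr(.055,-.021)),(S,cs(447,127),ctr(.062,.029)),
 (T,ct(307,546),(-.0265,.029,fl(-.026)+.028)),(T,ct(397,549),(-.0265,-.029,fl(-.026)+.028)),
 (S,cs(372,55),(-.0265,-.029,fl(-.026)+.028)),(S,cs(464,60),(-.0265,.029,fl(-.026)+.028))]
lines=[(ct(268,480),.0555),(ct(293,100),.0555),(ct(445,480),-.0555),(ct(463,110),-.0555)]
def f(q):
    r=[proj(p,W(q,X))-uv for p,uv,X in pts]
    for i,(uv,y) in enumerate(lines):
        x=q[3+i];r.append(proj(T,W(q,(x,y,fl(x)+.03)))-uv)
    return np.concatenate(r)
s=least_squares(f,[.46,.04,0,.03,.25,.03,.25]);q=s.x;print(q,np.degrees(q[2]));print(s.fun.reshape(-1,2))
np.save('q.npy',q[:3])
for n,(u,v) in dict(a=(313,413),b=(389,427),c=(404,354),d=(407,277)).items():
    g=least_squares(lambda z:proj(T,W(q,ctr(*z)))-ct(u,v),[.06,0]).x;print(n,g,W(q,ctr(*g)))
E
```

```text
[ 0.4611  0.0398 -0.052   0.0147  0.26    0.0216  0.2607] -2.981836556621477
[[ 0.4851 -0.8441]
 [ 0.1754 -0.4501]
 [-0.9424 -0.6962]
 [-0.2423 -0.1076]
 [-0.918   0.5405]
 [-0.3062 -0.9931]
 [-1.1875 -0.5113]
 [ 0.4936  0.0298]
 [-0.1377 -0.0083]
 [-1.86   -0.1186]
 [-0.1952 -0.0124]]
a [0.0601 0.0299] [0.5227 0.0666 0.066 ]
b [ 0.054  -0.0207] [0.514  0.0163 0.0649]
c [ 0.102  -0.0275] [0.5616 0.007  0.0734]
d [ 0.152  -0.0263] [0.6116 0.0056 0.0822]
```

The views show the rack running along +x, with clem_a and clem_b wedged at the neck. The fitted rack origin is about (0.461, 0.040) with a yaw of −3°. The mug, honey and butter are clear of the run. I'm moving to above the mouth with the fingers shut.

Call:
drive_tool:
  increments:
    - [[22,34,0],[0,0,-1.3],0]
    - [[22,34,0],[0,0,-1.3],0]
    - [[22,34,0],[0,0,-1.3],0]
    - [[22,34,0],[0,0,-1.3],0]
    - [[22,34,0],[0,0,-1.3],0]
    - [[22,34,0],[0,0,-1.3],0]
    - [[22,34,0],[0,0,-1.3],0]
    - [[22,34,0],[0,0,-1.3],0]

```text
clock: 1.37
eef_pos: [0.3138, -0.2072, 0.1964]
tool_rot: [0.999, 0.047, 0.0, 0.0]
ft_force: [0.6, 0.1, 0.4]
grip_width: -0.0002
grasp_force: 0.0
```

Call:
drive_tool:
  increments:
    - [[22,34,0],[0,0,-1.3],0]
    - [[22,34,0],[0,0,-1.3],0]
    - [[22,34,0],[0,0,-1.3],0]
    - [[22,34,0],[0,0,-1.3],0]
    - [[22,34,0],[0,0,-1.3],0]
    - [[22,34,0],[0,0,-1.3],0]
    - [[15,25,0],[0,0,-1],0]
    - [[0,0,0],[0,0,0],0]

```text
clock: 2.03
eef_pos: [0.4621, -0.0026, 0.1959]
tool_rot: [1.0, -0.01, 0.001, -0.011]
ft_force: [0.7, -0.9, 0.5]
grip_width: 0.0
grasp_force: 0.0
```

```bash
cat > st.py <<'E'
from fit import *
q=np.load('q.npy')
def st():
    o=get_obs();p=np.array(o['eef_pos']);c,s=np.cos(q[2]),np.sin(q[2]);d=p[:2]-q[:2]
    x,y=c*d[0]+s*d[1],-s*d[0]+c*d[1]
    print('t',round(o['clock'],2),'tcp',p,'rack mm',np.array([x,y,p[2]-fl(x)])*1e3,'q',np.array(o['tool_rot']),'f',np.array(o['ft_force']),'w',o['grip_width'])
st()
E
python3 st.py
```

```text
t 2.03 tcp [ 0.4621 -0.0026  0.1959] rack mm [  3.1437 -42.265  165.3517] q [ 0.9999 -0.01    0.0008 -0.0106] f [ 0.7441 -0.8967  0.4901] w 1.1427058754254316e-05
```

Call:
drive_tool:
  increments:
    - [[0,15,0],[0,0,-0.9],0]
    - [[0,15.3,0],[0,0,-0.9],0]
    - [[0,0,-30],[0,0,0],0]
    - [[0,0,-30],[0,0,0],0]
    - [[0,0,-20],[0,0,0],0]
    - [[0,0,0],[0,0,0],0]

```text
clock: 2.53
eef_pos: [0.454, 0.0011, 0.1124]
tool_rot: [1.0, -0.013, -0.004, -0.02]
ft_force: [-0.7, -0.5, -0.6]
grip_width: -0.0001
grasp_force: 0.0
```

Run:
```python
from st import *
p=camera('top');im=p['image'][115:295,200:430];import cv2
for X in([.0,-.012,.0455],):
    print(proj(p,W(q,X)))
cv2.imwrite('pics/t2.png',cv2.cvtColor(cv2.resize(im,(766,600),interpolation=cv2.INTER_CUBIC),cv2.COLOR_RGB2BGR))
p=camera('wrist');save(p,'w2.png')
u=proj(p,W(q,(0,-.012,.05)));print(u, proj(p,W(q,ctr(.055,-.021))))
for s in silhouettes('clem_b',p): print(s['conf'],s['bbox'])
```

```text
t 2.53 tcp [0.454  0.0011 0.1124] rack mm [ -5.0533 -39.0483  83.3256] q [ 0.9997 -0.0134 -0.0042 -0.0202] f [-0.659  -0.5444 -0.6302] w -0.00014618994989040163
[311.2863 267.6356]
[281.1689 191.5075] [291.7889 114.5991]
0.88 [257.0, 4.5, 344.5, 79.5]
0.83 [170.1, 65.2, 254.5, 145.2]
0.71 [252.9, 77.1, 331.2, 155.2]
```

View pics/w2.png

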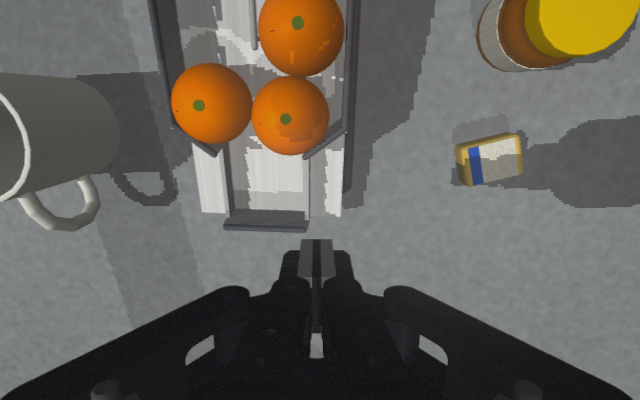

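The wrist view shows b at about (291,116). The fit predicts (292,115), so the fit is good. The tool is about 27 mm short in y and slightly tilted, so I'm checking the joints.

Run:
```python
from workcell import get_obs
import numpy as np
o=get_obs();print(np.round(o['joint_pos'],3),np.round(o['joint_vel'],3),np.round(o['tau'],1))
from scipy.spatial.transform import Rotation as R
print(R.from_quat(o['tool_rot']).as_matrix().round(3))
```

```text
[-0.027  0.212 -0.246  1.112  0.04   3.141] [ 0.007 -0.012  0.03  -0.003  0.001  0.   ] [ -0.  -33.1  22.4   0.1   0.1   0. ]
[[ 1.    -0.026  0.002]
 [-0.026 -0.999  0.04 ]
 [ 0.001 -0.04  -0.999]]
```

Joint 6 is at its limit, so I'll use the equivalent half-turned grasp and turn back by +180°.

Call:
drive_tool:
  increments:
    - [[0,0,5],[0,0,7.1],0]
    - [[0,0,0],[0,0,7.1],0]
    - [[0,0,0],[0,0,7.1],0]
    - [[0,0,0],[0,0,7.1],0]
    - [[0,0,0],[0,0,7.1],0]
    - [[0,0,0],[0,0,7.1],0]
    - [[0,0,0],[0,0,7.1],0]
    - [[0,0,0],[0,0,7.1],0]

```text
clock: 3.35
eef_pos: [0.4604, 0.0016, 0.1235]
tool_rot: [0.884, 0.467, -0.008, -0.017]
ft_force: [0.0, 0.7, -0.4]
grip_width: 0.0
grasp_force: 0.0
```

Call:
drive_tool:
  increments:
    - [[0,0,0],[0,0,7.1],0]
    - [[0,0,0],[0,0,7.1],0]
    - [[0,0,0],[0,0,7.1],0]
    - [[0,0,0],[0,0,7.1],0]
    - [[0,0,0],[0,0,7.1],0]
    - [[0,0,0],[0,0,7.1],0]
    - [[0,0,0],[0,0,7.1],0]
    - [[0,0,0],[0,0,7.1],0]

```text
clock: 4.02
eef_pos: [0.4604, 0.0017, 0.1235]
tool_rot: [0.555, 0.831, -0.015, -0.009]
ft_force: [-0.7, 0.6, -0.2]
grip_width: -0.0002
grasp_force: 0.0
```

Call:
drive_tool:
  increments:
    - [[0,0,0],[0,0,7.1],0]
    - [[0,0,0],[0,0,7.1],0]
    - [[0,0,0],[0,0,7.1],0]
    - [[0,0,0],[0,0,7.1],0]
    - [[0,0,0],[0,0,7.1],0]
    - [[0,0,0],[0,0,7.1],0]
    - [[0,0,0],[0,0,7.1],0]
    - [[0,0,0],[0,0,7.1],0]

```text
clock: 4.68
eef_pos: [0.4603, 0.0018, 0.1236]
tool_rot: [0.093, 0.995, -0.02, 0.0]
ft_force: [0.4, 1.1, -0.3]
grip_width: 0.0003
grasp_force: 0.0
```

Call:
drive_tool:
  increments:
    - [[0,0,0],[0,0,0],0]
    - [[0,0,0],[0,0,0],0]

```text
clock: 4.85
eef_pos: [0.4599, 0.0018, 0.1229]
tool_rot: [0.098, 0.995, -0.02, -0.0]
ft_force: [-0.1, -0.2, 0.1]
grip_width: -0.0002
grasp_force: 0.0
```

```bash
cat >> st.py <<'E'
from scipy.spatial.transform import Rotation as R
o=get_obs();M=R.from_quat(o['tool_rot']);T=R.from_matrix(np.array([[np.cos(q[2]),np.sin(q[2]),0],[np.sin(q[2]),-np.cos(q[2]),0],[0,0,-1]]))*R.from_euler('z',np.pi)
print('turn needed deg',np.degrees((T*M.inv()).as_rotvec()),'j6',o['joint_pos'][5])
E
python3 st.py
```

```text
t 4.85 tcp [0.4599 0.0018 0.1229] rack mm [  0.7665 -37.9688  92.7668] q [ 0.0976  0.995  -0.0197 -0.0001] f [-0.0562 -0.2443  0.1066] w -0.00022907929117620024
turn needed deg [ 2.2587 -0.0714  8.2211] j6 0.22838634287145682
```

Call:
drive_tool:
  increments:
    - [[1,13,0],[1.1,0,4.1],0]
    - [[1,13,0],[1.1,0,4.1],0]
    - [[0,0,0],[0,0,0],0]

```text
clock: 5.1
eef_pos: [0.4616, 0.0288, 0.1221]
tool_rot: [0.025, 1.0, -0.0, -0.001]
ft_force: [0.7, 0.0, 0.1]
grip_width: 0.0
grasp_force: 0.0
```

```bash
python3 st.py
```

```text
t 5.1 tcp [0.4616 0.0288 0.1221] rack mm [  1.0767 -10.9868  91.9248] q [ 0.0247  0.9997 -0.0004 -0.0012] f [0.6637 0.0246 0.0941] w 2.221244090526831e-05
turn needed deg [ 0.0392 -0.1434 -0.1486] j6 0.11206549548186763
```

Call:
drive_tool:
  increments:
    - [[0,-1,-25],[0,0,0],0]
    - [[0,0,-25],[0,0,0],0]
    - [[0,0,-17],[0,0,0],0]
    - [[0,0,-8],[0,0,0],0]
    - [[0,0,0],[0,0,0],0]
    - [[0,0,0],[0,0,0],0]

```text
clock: 5.6
eef_pos: [0.4611, 0.0267, 0.0466]
tool_rot: [0.025, 1.0, -0.001, -0.002]
ft_force: [0.1, -0.9, 1.6]
grip_width: -0.0004
grasp_force: 0.0
```

```bash
python3 st.py
python3 - <<'E'
from h import *
p=camera('wrist');save(p,'w3.png')
E
```

```text
t 5.6 tcp [0.4611 0.0267 0.0466] rack mm [  0.6672 -13.0697  16.4574] q [ 0.0252  0.9997 -0.0011 -0.0021] f [ 0.1014 -0.8938  1.6428] w -0.00044512742541246586
turn needed deg [ 0.1209 -0.2466 -0.0905] j6 0.10967505075925975
```

View pics/w3.png

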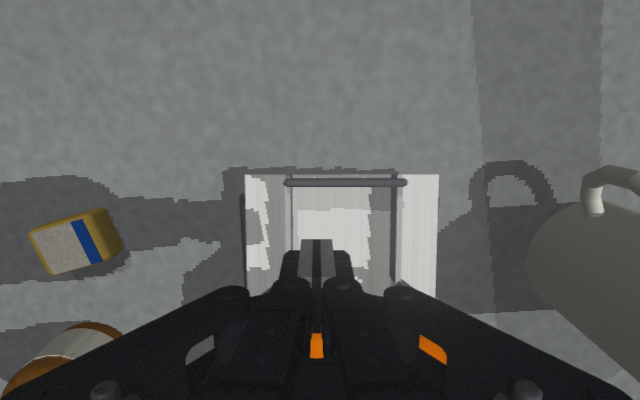

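The wrist view shows the shut fingertips at (317,250), standing between the mouth walls at columns 291 and 397 with the front stop at row 183. I'm starting the push.

Call:
drive_tool:
  increments:
    - [[3,0.8,0.5],[0,0,0],0]
    - [[3,-0.2,0.5],[0,0,0],0]
    - [[3,-0.2,0.5],[0,0,0],0]
    - [[3,-0.2,0.5],[0,0,0],0]
    - [[3,-0.2,0.5],[0,0,0],0]
    - [[3,-0.2,0.5],[0,0,0],0]
    - [[3,-0.2,0.5],[0,0,0],0]
    - [[3,-0.2,0.6],[0,0,0],0]

```text
clock: 6.32
eef_pos: [0.4851, 0.0263, 0.0502]
tool_rot: [0.024, 1.0, -0.001, -0.002]
ft_force: [0.6, -0.4, -0.3]
grip_width: 0.0001
grasp_force: 0.0
```

Call:
drive_tool:
  increments:
    - [[3,-0.2,0.5],[0,0,0],0]
    - [[3,-0.2,0.5],[0,0,0],0]
    - [[3,-0.2,0.5],[0,0,0],0]
    - [[3,-0.2,0.6],[0,0,0],0]

```text
clock: 6.65
eef_pos: [0.497, 0.0255, 0.0523]
tool_rot: [0.024, 1.0, -0.001, -0.002]
ft_force: [-0.4, -0.3, 1.3]
grip_width: -0.0
grasp_force: 0.0
```

```bash
python3 st.py
```

```text
t 6.65 tcp [0.497  0.0255 0.0523] rack mm [ 36.5767 -12.3868  15.8613] q [ 0.0244  0.9997 -0.001  -0.0023] f [-0.436  -0.3279  1.289 ] w -1.913811986604716e-05
turn needed deg [ 0.1045 -0.2646 -0.1912] j6 0.10108756787044311
```

Call:
drive_tool:
  increments:
    - [[2.5,-0.1,0.5],[0,0,0],0]
    - [[2.5,-0.6,0.5],[0,0,0],0]
    - [[2.4,-1.6,0.5],[0,0,0],0]
    - [[2.4,-2.6,0.4],[0,0,0],0]
    - [[2.4,-2.6,0.4],[0,0,0],0]
    - [[2.4,-2.6,0.4],[0,0,0],0]
    - [[2.3,-3.1,0.4],[0,0,0],0]
    - [[2.3,-3.1,0.4],[0,0,0],0]

```text
clock: 7.32
eef_pos: [0.5162, 0.0088, 0.0559]
tool_rot: [0.024, 1.0, -0.001, -0.002]
ft_force: [-0.2, 0.7, -0.2]
grip_width: -0.0002
grasp_force: 0.0
```

Call:
drive_tool:
  increments:
    - [[2,-0.1,0.4],[0,0,0],0]
    - [[2,-0.1,0.4],[0,0,0],0]
    - [[2,-0.1,0.4],[0,0,0],0]
    - [[2,-0.1,0.3],[0,0,0],0]

```text
clock: 7.65
eef_pos: [0.5241, 0.0089, 0.0574]
tool_rot: [0.024, 1.0, -0.001, -0.002]
ft_force: [1.1, -0.6, 0.9]
grip_width: 0.0003
grasp_force: 0.0
```

```bash
python3 st.py
python3 - <<'E'
from fit import *
q=np.load('q.npy')
p=camera('scene')
im=p['image'][160:290,220:420]
cv2.imwrite('pics/s4.png',cv2.cvtColor(cv2.resize(im,(800,520),interpolation=cv2.INTER_CUBIC),cv2.COLOR_RGB2BGR))
E
```

```text
t 7.65 tcp [0.5241 0.0089 0.0574] rack mm [ 64.547  -27.5617  15.9828] q [ 0.0243  0.9997 -0.0009 -0.0022] f [ 1.069  -0.6394  0.9171] w 0.0002695877456426395
turn needed deg [ 0.1001 -0.2552 -0.1956] j6 0.0667083339612058
```

View pics/s4.png

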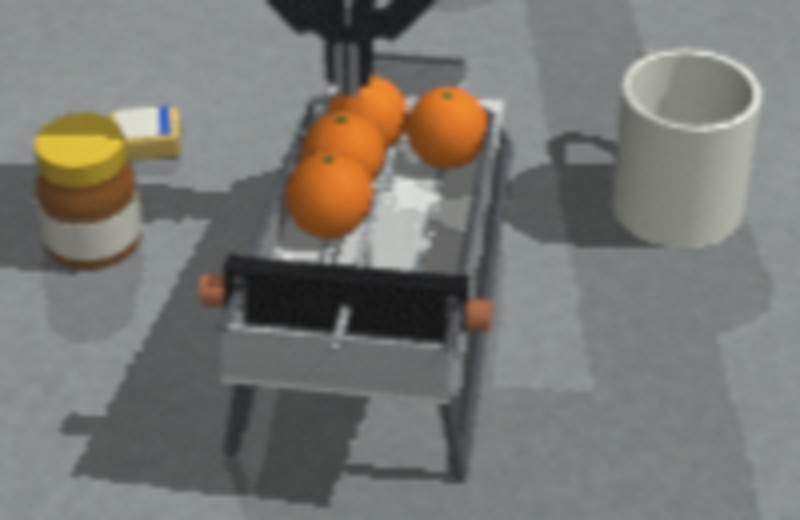

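Run:
```python
from fit import *
q=np.load('q.npy')
o=get_obs()
for n in('scene','top'):
    p=camera(n);print(n,'tip',proj(p,o['eef_pos']),'b0',proj(p,W(q,ctr(.055,-.021))),'c0',proj(p,W(q,ctr(.102,-.0275))))
    if n=='scene': print('tip crop',(proj(p,o['eef_pos'])-[220,160])*4)
    for s in silhouettes('clem_b',p): print(round(s['conf'],2),s['bbox'])
    if n=='scene':
        im=p['image'][150:225,280:370];cv2.imwrite('pics/s5.png',cv2.cvtColor(cv2.resize(im,(720,600),interpolation=cv2.INTER_CUBIC),cv2.COLOR_RGB2BGR))
print(o['ft_force'],np.round(o['tau'],2))
```

```text
scene tip [307.6315 192.7789] b0 [310.8554 188.0538] c0 [305.0159 196.8992]
tip crop [350.5262 131.1155]
0.75 [293.4, 196.5, 311.9, 218.7]
0.61 [321.1, 179.0, 342.8, 202.5]
0.55 [295.5, 189.2, 316.1, 203.8]
0.44 [302.8, 179.8, 321.9, 197.6]
top tip [320.1005 238.4813] b0 [316.977  242.6499] c0 [321.2847 221.2097]
0.74 [277.5, 126.2, 340.7, 280.2]
0.48 [283.4, 232.7, 290.9, 253.1]
[ 0.0925 -0.3943 -0.4121] [ -0.03 -41.52  21.51   0.3   -0.    -0.  ]
```

View pics/s5.png

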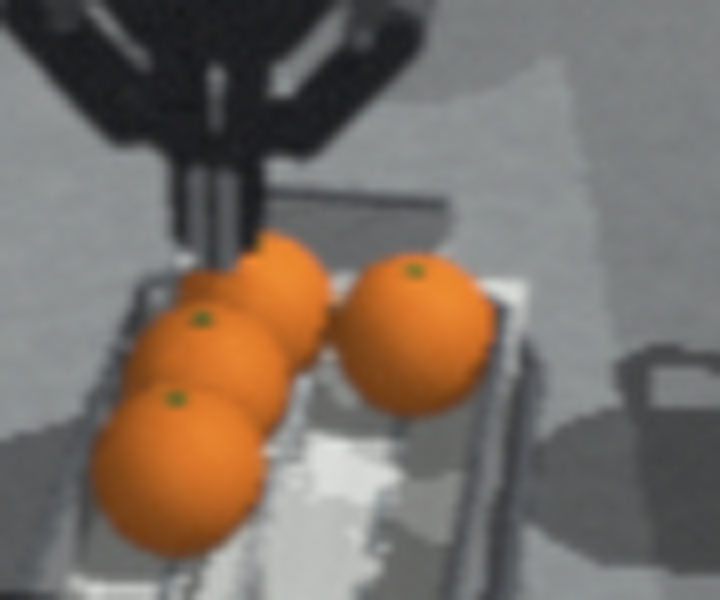

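Run:
```python
from fit import *
from scipy.spatial.transform import Rotation as R
q=np.load('q.npy')
o=get_obs();M=R.from_quat(o['tool_rot']).as_matrix();p=camera('wrist')
save(p,'w6.png')
for d in(0,-.01,-.02,-.03,-.04): print(d,[proj(p,np.array(o['eef_pos'])+M@np.array([x,0,d])).round(1) for x in(-.011,0,.011)])
```

```text
0 [array([318.1, 250.2]), array([318.1, 231.6]), array([318.2, 212.3])]
-0.01 [array([318.2, 258.1]), array([318.2, 238.6]), array([318.3, 218.4])]
-0.02 [array([318.3, 266.8]), array([318.4, 246.4]), array([318.4, 225.2])]
-0.03 [array([318.4, 276.6]), array([318.5, 255.1]), array([318.5, 232.8])]
-0.04 [array([318.6, 287.7]), array([318.6, 265. ]), array([318.7, 241.4])]
```

View pics/w6.png

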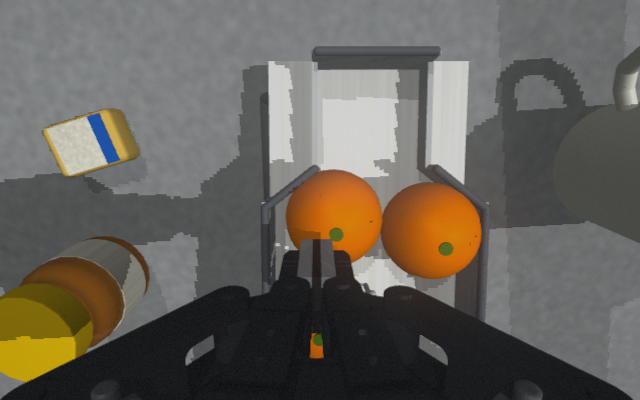

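The wrist and scene views show the fingertips skimming over clem_b at about (317,240). The fruit hasn't moved, so the true tip looks about 30 mm higher than I assumed. I'll back out upward and measure the tip where nothing hides it.

Call:
drive_tool:
  increments:
    - [[0,0,20],[0,0,0],0]
    - [[0,0,30],[0,0,0],0]
    - [[-16,5,10],[0,0,0],0]
    - [[-16,5,-6],[0,0,0],0]
    - [[-16,5,-5],[0,0,0],0]
    - [[-15,3,0],[0,0,0],0]
    - [[0,0,0],[0,0,0],0]

```text
clock: 8.53
eef_pos: [0.4574, 0.0272, 0.1059]
tool_rot: [0.024, 1.0, -0.001, -0.004]
ft_force: [-0.4, 1.0, -0.7]
grip_width: 0.0
grasp_force: 0.0
```

```bash
python3 st.py
python3 - <<'E'
from fit import *
from scipy.spatial.transform import Rotation as R
q=np.load('q.npy');o=get_obs();M=R.from_quat(o['tool_rot']).as_matrix();e=np.array(o['eef_pos'])
p=camera('scene')
for d in(0,-.01,-.02,-.03,-.04): print(d,[(proj(p,e+M@np.array([0,y,d]))).round(1) for y in(-.0145,0,.0145)])
im=cv2.resize(p['image'][130:220,270:370],None,fx=6,fy=6,interpolation=cv2.INTER_CUBIC).copy()
for d in(0,-.03,-.073):
    u=(proj(p,e+M@np.array([0,0,d]))-[270,130])*6;cv2.drawMarker(im,tuple(int(v) for v in u),(255,0,0),0,14,1)
cv2.imwrite('pics/s7.png',im[:,:,::-1])
E
```

```text
t 8.53 tcp [0.4574 0.0272 0.1059] rack mm [ -3.0482 -12.7188  76.4696] q [ 0.0239  0.9997 -0.001  -0.004 ] f [-0.437   0.9612 -0.7387] w 3.967077725976614e-07
turn needed deg [ 0.1011 -0.4589 -0.2458] j6 0.1082122580120541
0 [array([311.7, 160.9]), array([317.5, 161.3]), array([323.3, 161.8])]
-0.01 [array([311.7, 157.5]), array([317.5, 158. ]), array([323.3, 158.4])]
-0.02 [array([311.6, 154.1]), array([317.5, 154.6]), array([323.3, 155. ])]
-0.03 [array([311.6, 150.7]), array([317.4, 151.1]), array([323.3, 151.5])]
-0.04 [array([311.5, 147.2]), array([317.4, 147.7]), array([323.3, 148.1])]
```

View pics/s7.png

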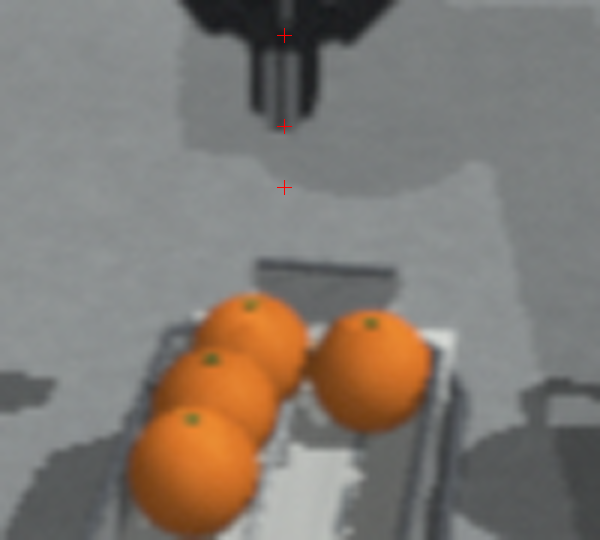

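The marks show the real tips (284,127) about 30 mm behind the reported TCP (284,187). I'll plan with the true tip and tilt the tool 10° so the fingers stand square to the floor and the body clears the fruit.

Call:
drive_tool:
  increments:
    - [[4,0,0],[0,-5,0],0]
    - [[4,0,0],[0,-5,0],0]
    - [[0,0.7,-10],[0,0,0],0]
    - [[0,0,0],[0,0,0],0]
    - [[0,0,0],[0,0,0],0]

```text
clock: 9.0
eef_pos: [0.4695, 0.0274, 0.0966]
tool_rot: [0.024, 0.996, 0.001, 0.085]
ft_force: [0.0, -0.3, -0.2]
grip_width: -0.0
grasp_force: 0.0
```

```bash
cat > st.py <<'E'
from fit import *
from scipy.spatial.transform import Rotation as R
q=np.load('q.npy')
def st():
    o=get_obs();M=R.from_quat(o['tool_rot']);p=np.array(o['eef_pos'])-.03*M.as_matrix()[:,2];c,s=np.cos(q[2]),np.sin(q[2]);d=p[:2]-q[:2]
    x,y=c*d[0]+s*d[1],-s*d[0]+c*d[1]
    T=R.from_euler('z',q[2])*R.from_euler('y',-10,degrees=True)*R.from_matrix(np.diag([-1.,1,-1]))
    print('t',round(o['clock'],2),'tip rack mm',np.array([x,y,p[2]-fl(x)])*1e3,'f',np.array(o['ft_force']),'turn',np.degrees((T*M.inv()).as_rotvec()))
if __name__=='__main__': st()
E
python3 st.py
```

```text
t 9.0 tip rack mm [  3.986  -12.1171  95.477 ] f [ 0.0497 -0.3456 -0.2243] turn [-0.3749 -0.2285 -0.2075]
```

Call:
drive_tool:
  increments:
    - [[-4,0,-24],[0,0,0],0]
    - [[0,0,-26],[0,0,0],0]
    - [[0,0,-16],[0,0,0],0]
    - [[0,0,-8],[0,0,0],0]
    - [[0,0,-5],[0,0,0],0]
    - [[0,0,0],[0,0,0],0]

```text
clock: 9.5
eef_pos: [0.4656, 0.0275, 0.017]
tool_rot: [0.024, 0.996, 0.001, 0.085]
ft_force: [0.9, -0.7, 0.5]
grip_width: 0.0001
grasp_force: 0.0
```

```bash
python3 st.py
```

```text
t 9.5 tip rack mm [  0.0546 -12.2687  16.522 ] f [ 0.9454 -0.7373  0.4716] turn [-0.3775 -0.2815 -0.2033]
```

Call:
drive_tool:
  increments:
    - [[3,-0.2,-1.5],[0,0,0],0]
    - [[3,-0.2,0.5],[0,0,0],0]
    - [[3,-0.2,0.5],[0,0,0],0]
    - [[3,-0.2,0.5],[0,0,0],0]
    - [[3,-0.2,0.5],[0,0,0],0]
    - [[3,-0.2,0.5],[0,0,0],0]
    - [[3,-0.2,0.5],[0,0,0],0]
    - [[3,-0.2,0.6],[0,0,0],0]

```text
clock: 10.17
eef_pos: [0.4888, 0.026, 0.0194]
tool_rot: [0.024, 0.996, 0.001, 0.085]
ft_force: [-2.0, 0.1, -0.6]
grip_width: -0.0
grasp_force: 0.5
```

Call:
drive_tool:
  increments:
    - [[3,-0.2,0.5],[0,0,0],0]
    - [[3,-0.2,0.5],[0,0,0],0]
    - [[3,-0.2,0.5],[0,0,0],0]
    - [[3,-0.2,0.6],[0,0,0],0]

```text
clock: 10.5
eef_pos: [0.501, 0.0251, 0.0214]
tool_rot: [0.024, 0.996, 0.001, 0.085]
ft_force: [-1.5, -0.0, -0.3]
grip_width: -0.0001
grasp_force: 0.5
```

```bash
python3 st.py
cat > look.py <<'E'
from st import *
def look(n='scene'):
    p=camera(n)
    for s in silhouettes('clem_b',p):
        if s['conf']<.4: continue
        b=s['bbox'];c=np.array([(b[0]+b[2])/2,(b[1]+b[3])/2])
        g=least_squares(lambda z:proj(p,W(q,ctr(*z)))-c,[.06,0]).x
        print(n,round(s['conf'],2),np.round(b),'rack',g*1e3)
    return p
if __name__=='__main__': look(); look('wrist')
E
python3 look.py
```

```text
t 10.5 tip rack mm [ 35.5062 -12.7673  14.7023] f [-1.4865 -0.0303 -0.2618] turn [-0.3844 -0.2728 -0.2156]
scene 0.6 [291. 200. 309. 222.] rack [168.161  -27.1169]
scene 0.56 [320. 182. 342. 203.] rack [69.2923 30.4452]
scene 0.46 [297. 189. 314. 206.] rack [105.8874 -25.5665]
wrist 0.94 [360. 264. 471. 367.] rack [59.3404 31.1916]
wrist 0.66 [311. 334. 324. 357.] rack [ 74.8193 -13.1881]
```

The row is moving: d has gone from 152 to 168 mm, and the force is about 1.5 N. I'm continuing while easing to the right.

Call:
drive_tool:
  increments:
    - [[2.5,-0.1,0.5],[0,0,0],0]
    - [[2.5,-0.1,0.5],[0,0,0],0]
    - [[2.4,-1.3,0.5],[0,0,0],0]
    - [[2.4,-2.4,0.4],[0,0,0],0]
    - [[2.4,-2.6,0.4],[0,0,0],0]
    - [[2.4,-2.6,0.4],[0,0,0],0]
    - [[2.3,-3.1,0.4],[0,0,0],0]
    - [[2.3,-3.1,0.4],[0,0,0],0]

```text
clock: 11.37
eef_pos: [0.5208, 0.0095, 0.0253]
tool_rot: [0.024, 0.996, 0.001, 0.085]
ft_force: [-0.2, 0.7, -0.3]
grip_width: 0.0001
grasp_force: 0.5
```

```bash
python3 st.py; python3 look.py
```

```text
t 11.37 tip rack mm [ 56.1168 -27.3683  14.92  ] f [-0.1953  0.6969 -0.3159] turn [-0.3891 -0.1956 -0.205 ]
scene 0.79 [297. 186. 318. 203.] rack [ 87.7598 -24.0378]
scene 0.77 [315. 178. 333. 199.] rack [51.6587 11.0193]
scene 0.69 [292. 206. 310. 224.] rack [185.6349 -21.8588]
scene 0.47 [292. 197. 315. 213.] rack [141.4478 -24.1757]
wrist 0.67 [332. 154. 458. 274.] rack [32.1409  4.1081]
wrist 0.55 [310. 334. 324. 356.] rack [ 94.8017 -28.2383]
```

Call:
drive_tool:
  increments:
    - [[2,-0.2,0.4],[0,0,0],0]
    - [[2,-0.2,0.4],[0,0,0],0]
    - [[2,-0.1,0.3],[0,0,0],0]
    - [[2,-0.1,0.3],[0,0,0],0]
    - [[2,-0.1,0.3],[0,0,0],0]
    - [[2,-0.1,0.3],[0,0,0],0]
    - [[2,-0.1,0.3],[0,0,0],0]
    - [[2,-0.1,0.3],[0,0,0],0]

```text
clock: 12.23
eef_pos: [0.5364, 0.0089, 0.0277]
tool_rot: [0.024, 0.996, 0.001, 0.085]
ft_force: [-0.3, -0.4, 0.5]
grip_width: -0.0001
grasp_force: 0.5
```

```bash
python3 st.py; python3 look.py
python3 - <<'E'
from st import *
# end stop bar plate estimate: front lower face, top view bar front edge pixel from first picture
T=camera('top')
uv=np.array([200+380/766*230,115+116/600*180])
for h in(.02,.03,.04,.05):
    g=least_squares(lambda z:proj(T,W(q,(z[0],z[1],fl(z[0])+h)))-uv,[.2,0]).x;print(h,g*1e3)
E
```

```text
t 12.23 tip rack mm [ 71.7329 -27.1333  14.5986] f [-0.3478 -0.4166  0.4833] turn [-0.3851 -0.2357 -0.2202]
scene 0.77 [292. 208. 310. 226.] rack [192.5797 -21.1747]
scene 0.73 [311. 170. 334. 191.] rack [8.5659 1.7779]
scene 0.67 [297. 188. 318. 208.] rack [105.6088 -21.2093]
scene 0.66 [295. 197. 312. 215.] rack [144.7909 -23.3665]
wrist 0.82 [314.  13. 448. 156.] rack [-2.8991 -4.1427]
wrist 0.79 [311. 333. 323. 358.] rack [110.3648 -27.806 ]
0.02 [256.1299  -2.0103]
0.03 [253.3811  -2.044 ]
0.04 [250.6322  -2.0777]
0.05 [247.8834  -2.1114]
```

clem_a is already in the mouth, at about x = −3. The stop is about 20 mm further on for the row.

Call:
drive_tool:
  increments:
    - [[1.5,-0.1,0.3],[0,0,0],0]
    - [[1.5,-0.1,0.3],[0,0,0],0]
    - [[1.5,-0.1,0.3],[0,0,0],0]
    - [[1,-0.1,0.2],[0,0,0],0]
    - [[1,-0.1,0.2],[0,0,0],0]
    - [[1,-0.1,0.2],[0,0,0],0]
    - [[1,-0.1,0.2],[0,0,0],0]

```text
clock: 13.07
eef_pos: [0.5447, 0.0081, 0.0293]
tool_rot: [0.024, 0.996, 0.001, 0.085]
ft_force: [-0.8, 0.3, -0.1]
grip_width: -0.0001
grasp_force: 0.5
```

Call:
drive_tool:
  increments:
    - [[0.5,0,0.1],[0,0,0],0]
    - [[0.5,0,0.1],[0,0,0],0]
    - [[0.5,0,0.1],[0,0,0],0]
    - [[0.5,0,0.1],[0,0,0],0]

```text
clock: 13.4
eef_pos: [0.5467, 0.0082, 0.0297]
tool_rot: [0.024, 0.996, 0.001, 0.085]
ft_force: [-0.7, 0.1, -0.6]
grip_width: -0.0003
grasp_force: 0.5
```

```bash
python3 st.py
```

```text
t 13.4 tip rack mm [ 81.9972 -27.3517  14.844 ] f [-0.6574  0.055  -0.5544] turn [-0.3807 -0.2433 -0.2165]
```

Call:
drive_tool:
  increments:
    - [[0.5,0,0.1],[0,0,0],0]
    - [[0.5,0,0.1],[0,0,0],0]

```text
clock: 13.57
eef_pos: [0.5477, 0.0081, 0.03]
tool_rot: [0.024, 0.996, 0.001, 0.085]
ft_force: [-1.0, -0.4, -0.2]
grip_width: -0.0004
grasp_force: 0.5
```

Call:
drive_tool:
  increments:
    - [[0.5,0,0.1],[0,0,0],0]
    - [[0.5,0,0.1],[0,0,0],0]

```text
clock: 13.73
eef_pos: [0.5487, 0.0081, 0.0301]
tool_rot: [0.024, 0.996, 0.001, 0.085]
ft_force: [-1.3, -0.2, -0.3]
grip_width: -0.0002
grasp_force: 0.5
```

Run:
```python
from st import *
p=camera('top');im=cv2.resize(p['image'][110:260,260:370],None,fx=4,fy=4,interpolation=cv2.INTER_CUBIC)
s=camera('scene');i2=cv2.resize(s['image'][160:260,260:340],None,fx=4,fy=4,interpolation=cv2.INTER_CUBIC)
c=np.zeros((600,770,3),np.uint8);c[:,:440]=im;c[:400,445:765]=i2;cv2.imwrite('pics/m8.png',c[:,:,::-1])
```

```text
(no output)
```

View pics/m8.png

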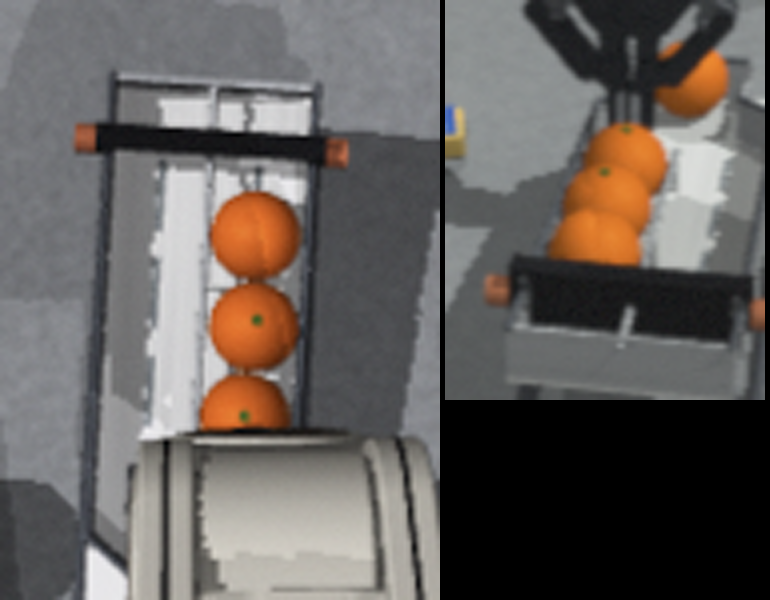

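The top view shows d's upper edge at row 192 and the bar at row 163, which leaves a gap of about 15 mm. b, c and d are in line in the lane. I'm moving 9 mm at a gentle pace.

Call:
drive_tool:
  increments:
    - [[1.3,-0.1,0.2],[0,0,0],0]
    - [[1.3,-0.1,0.2],[0,0,0],0]
    - [[1.3,0,0.2],[0,0,0],0]
    - [[1.3,-0.1,0.2],[0,0,0],0]
    - [[1.3,0,0.3],[0,0,0],0]
    - [[1,-0.1,0.2],[0,0,0],0]
    - [[0.5,0,0.1],[0,0,0],0]
    - [[0.5,0,0.1],[0,0,0],0]

```text
clock: 14.5
eef_pos: [0.5572, 0.0077, 0.0316]
tool_rot: [0.024, 0.996, 0.001, 0.085]
ft_force: [-1.0, 0.6, 0.2]
grip_width: 0.0
grasp_force: 0.5
```

Run:
```python
from st import *
st()
p=camera('top')
for s in silhouettes('clem_d',p):
    if s['conf']>.3: print(s['conf'],s['bbox'])
# bar front edge: darkness down columns near d
for u in(318,324,330): print(u,p['image'][140:168,u].astype(int).tolist()[::2])
```

```text
t 14.5 tip rack mm [ 92.5775 -27.2151  14.8505] f [-0.9934  0.636   0.1689] turn [-0.3813 -0.2453 -0.214 ]
0.8 [313.5, 197.5, 331.5, 211.9]
0.8 [313.4, 153.2, 335.5, 178.1]
0.74 [313.3, 178.3, 334.7, 198.8]
318 [[209, 208, 210], [179, 179, 181], [20, 19, 21], [19, 19, 20], [29, 28, 31], [119, 120, 120], [120, 120, 121], [199, 188, 184], [184, 86, 34], [208, 100, 40], [221, 110, 45], [225, 114, 47], [226, 117, 46], [218, 107, 43]]
324 [[206, 207, 208], [178, 178, 180], [22, 23, 24], [20, 19, 21], [20, 21, 23], [113, 114, 114], [59, 62, 66], [150, 70, 27], [191, 92, 35], [211, 103, 40], [214, 105, 41], [217, 109, 43], [214, 109, 45], [206, 101, 41]]
330 [[206, 206, 207], [192, 192, 195], [23, 23, 26], [25, 25, 28], [24, 24, 26], [124, 124, 126], [128, 130, 129], [144, 141, 140], [120, 72, 48], [145, 67, 24], [166, 78, 30], [179, 84, 33], [181, 84, 32], [180, 86, 35]]
```

Call:
drive_tool:
  increments:
    - [[0.6,0,0.1],[0,0,0],0]
    - [[0.6,0,0.1],[0,0,0],0]
    - [[0.6,-0.1,0.1],[0,0,0],0]
    - [[0.6,0,0.1],[0,0,0],0]
    - [[0.6,0,0.1],[0,0,0],0]

```text
clock: 15.02
eef_pos: [0.5602, 0.0076, 0.0322]
tool_rot: [0.024, 0.996, 0.001, 0.085]
ft_force: [-0.9, -1.1, 0.3]
grip_width: 0.0001
grasp_force: 0.5
```

Call:
drive_tool:
  increments:
    - [[0.5,0,0.1],[0,0,0],0]
    - [[0.5,0,0.1],[0,0,0],0]

```text
clock: 15.18
eef_pos: [0.5612, 0.0076, 0.0323]
tool_rot: [0.024, 0.996, 0.001, 0.085]
ft_force: [-0.4, -0.4, -0.4]
grip_width: -0.0004
grasp_force: 0.5
```

Call:
drive_tool:
  increments:
    - [[0.5,0,0.1],[0,0,0],0]
    - [[0.5,0,0.1],[0,0,0],0]

```text
clock: 15.35
eef_pos: [0.5622, 0.0077, 0.0325]
tool_rot: [0.024, 0.996, 0.001, 0.085]
ft_force: [-1.8, -0.4, -0.0]
grip_width: -0.0004
grasp_force: 0.5
```

Call:
drive_tool:
  increments:
    - [[0.4,0,0.1],[0,0,0],0]
    - [[0.4,0,0.1],[0,0,0],0]

```text
clock: 15.52
eef_pos: [0.563, 0.0077, 0.0327]
tool_rot: [0.024, 0.996, 0.001, 0.085]
ft_force: [-1.3, -1.0, -0.4]
grip_width: -0.0002
grasp_force: 0.5
```

Call:
drive_tool:
  increments:
    - [[0.4,0,0.1],[0,0,0],0]
    - [[0.4,0,0.1],[0,0,0],0]

```text
clock: 15.68
eef_pos: [0.5638, 0.0077, 0.033]
tool_rot: [0.024, 0.996, 0.001, 0.085]
ft_force: [-0.4, -0.1, 0.1]
grip_width: -0.0001
grasp_force: 0.5
```

Call:
drive_tool:
  increments:
    - [[0.4,0,0.1],[0,0,0],0]
    - [[0.4,0,0],[0,0,0],0]

```text
clock: 15.85
eef_pos: [0.5646, 0.0077, 0.0331]
tool_rot: [0.024, 0.996, 0.001, 0.085]
ft_force: [-0.8, 0.0, -0.4]
grip_width: -0.0006
grasp_force: 0.6
```

Call:
drive_tool:
  increments:
    - [[0.4,0,0.1],[0,0,0],0]
    - [[0.4,0,0.1],[0,0,0],0]

```text
clock: 16.02
eef_pos: [0.5654, 0.0076, 0.0332]
tool_rot: [0.024, 0.996, 0.001, 0.085]
ft_force: [-0.5, 0.9, 0.1]
grip_width: -0.0001
grasp_force: 0.5
```

Call:
drive_tool:
  increments:
    - [[0.4,0,0.1],[0,0,0],0]
    - [[0.4,0,0],[0,0,0],0]

```text
clock: 16.18
eef_pos: [0.5662, 0.0077, 0.0334]
tool_rot: [0.024, 0.996, 0.001, 0.085]
ft_force: [-2.0, 0.1, 0.0]
grip_width: 0.0002
grasp_force: 0.6
```

Run:
```python
from st import *
st()
p=camera('top')
for s in silhouettes('clem_d',p):
    if s['conf']>.3: print(s['conf'],s['bbox'])
for u in(322,324,327): print(u,p['image'][144:160,u].astype(int).tolist())
```

```text
t 16.18 tip rack mm [101.587  -26.831   15.0417] f [-2.0033  0.15    0.0475] turn [-0.3827 -0.2337 -0.2175]
0.96 [311.5, 174.1, 337.0, 191.1]
0.66 [313.5, 148.4, 336.5, 174.2]
0.45 [308.4, 193.1, 334.2, 206.6]
322 [[19, 16, 18], [20, 19, 21], [18, 19, 19], [21, 22, 22], [24, 22, 25], [52, 32, 25], [121, 54, 21], [179, 82, 30], [194, 93, 36], [203, 99, 40], [209, 102, 41], [214, 104, 42], [218, 108, 44], [219, 110, 44], [225, 116, 48], [225, 117, 48]]
324 [[23, 23, 25], [24, 23, 25], [23, 24, 26], [25, 25, 28], [21, 20, 24], [47, 24, 15], [122, 58, 22], [181, 84, 34], [197, 93, 36], [210, 102, 40], [220, 107, 42], [226, 112, 46], [224, 113, 46], [217, 109, 44], [218, 110, 45], [218, 111, 46]]
327 [[23, 24, 26], [22, 23, 26], [23, 22, 25], [25, 24, 26], [22, 22, 23], [40, 21, 17], [99, 44, 16], [152, 70, 26], [173, 81, 32], [186, 88, 35], [199, 96, 39], [206, 101, 40], [210, 103, 42], [216, 107, 43], [219, 108, 43], [222, 112, 45]]
```

Now d meets the bar in the picture with no gap left, so I'm going in finer steps.

Call:
drive_tool:
  increments:
    - [[0.3,0,0.1],[0,0,0],0]
    - [[0.3,0,0],[0,0,0],0]

```text
clock: 16.45
eef_pos: [0.5668, 0.0076, 0.0334]
tool_rot: [0.024, 0.996, 0.001, 0.085]
ft_force: [-1.7, 0.1, -0.8]
grip_width: -0.0001
grasp_force: 0.6
```

Call:
drive_tool:
  increments:
    - [[0.3,0,0.1],[0,0,0],0]
    - [[0.3,0,0],[0,0,0],0]

```text
clock: 16.62
eef_pos: [0.5674, 0.0077, 0.0336]
tool_rot: [0.024, 0.996, 0.001, 0.085]
ft_force: [-2.2, 0.0, 0.5]
grip_width: -0.0
grasp_force: 0.6
```

Call:
drive_tool:
  increments:
    - [[0.3,0,0.1],[0,0,0],0]
    - [[0.3,0,0],[0,0,0],0]

```text
clock: 16.78
eef_pos: [0.568, 0.0077, 0.0336]
tool_rot: [0.024, 0.996, 0.001, 0.085]
ft_force: [-1.3, 0.4, -0.4]
grip_width: 0.0001
grasp_force: 0.6
```

Call:
drive_tool:
  increments:
    - [[0.3,0,0.1],[0,0,0],0]
    - [[0.3,0,0],[0,0,0],0]
    - [[0.2,0,0],[0,0,0],0]

```text
clock: 17.03
eef_pos: [0.5688, 0.0077, 0.0338]
tool_rot: [0.024, 0.996, 0.001, 0.085]
ft_force: [-1.2, -0.6, 0.0]
grip_width: -0.0002
grasp_force: 0.7
```

Call:
drive_tool:
  increments:
    - [[0.4,0,0.1],[0,0,0],0]
    - [[0.4,0,0.1],[0,0,0],0]

```text
clock: 17.2
eef_pos: [0.569, 0.0077, 0.0337]
tool_rot: [0.024, 0.996, 0.001, 0.084]
ft_force: [-2.5, -0.4, 0.1]
grip_width: 0.0002
grasp_force: 1.4
```

Call:
drive_tool:
  increments:
    - [[0,0,0],[0,0,0],0]

```text
clock: 17.28
eef_pos: [0.569, 0.0077, 0.0337]
tool_rot: [0.024, 0.996, 0.001, 0.084]
ft_force: [-1.8, 0.0, 0.7]
grip_width: 0.0004
grasp_force: 1.3
```

Run:
```python
from h import *
for i in range(4):
    camera('scene');o=get_obs();print(np.round(o['ft_force'],2),np.round(o['eef_pos'],4),o['grasp_force'])
```

```text
[-2.87 -0.11  0.38] [0.569  0.0077 0.0337] 1.339223189279437
[-3.29 -0.6   0.4 ] [0.569  0.0077 0.0337] 1.3994976645335555
[-2.45  0.4   0.06] [0.569  0.0077 0.0337] 1.4471953175961971
[-2.55 -0.03  0.44] [0.5691 0.0077 0.0337] 1.5029587084427476
```

It's becoming solid at about 2.6 N. A touch more.

Call:
drive_tool:
  increments:
    - [[0.3,0,0.1],[0,0,0],0]
    - [[0,0,0],[0,0,0],0]

```text
clock: 17.65
eef_pos: [0.5692, 0.0077, 0.0337]
tool_rot: [0.024, 0.996, 0.001, 0.084]
ft_force: [-3.5, -0.4, 0.7]
grip_width: -0.0002
grasp_force: 1.9
```

Run:
```python
from h import *
for i in range(3):
    camera('scene');o=get_obs();print(np.round(o['ft_force'],2),np.round(o['eef_pos'],4),o['grasp_force'])
```

```text
[-4.28  0.06  0.42] [0.5692 0.0077 0.0337] 2.0230380725115538
[-4.68  0.06  0.1 ] [0.5692 0.0077 0.0337] 2.0788918901234865
[-4.07 -0.   -0.05] [0.5692 0.0077 0.0337] 2.147109881043434
```

Call:
drive_tool:
  increments:
    - [[0.2,0,0],[0,0,0],0]
    - [[0,0,0],[0,0,0],0]
    - [[0,0,0],[0,0,0],0]
    - [[0,0,0],[0,0,0],0]
    - [[0,0,0],[0,0,0],0]
    - [[0,0,0],[0,0,0],0]
    - [[0,0,0],[0,0,0],0]
    - [[0,0,0],[0,0,0],0]

```text
clock: 18.47
eef_pos: [0.5693, 0.0077, 0.0337]
tool_rot: [0.024, 0.996, 0.001, 0.084]
ft_force: [-5.6, 0.5, 1.2]
grip_width: -0.0002
grasp_force: 2.5
```

```bash
python3 st.py; python3 look.py
```

```text
t 18.47 tip rack mm [104.687  -26.6435  14.8094] f [-5.6361  0.5244  1.2495] turn [-0.3833 -0.3215 -0.2189]
scene 0.76 [294. 194. 316. 214.] rack [136.5177 -21.4329]
scene 0.6 [312. 169. 332. 191.] rack [ 5.2848 -0.8418]
scene 0.57 [279. 178. 351. 279.] rack [233.0203  15.8075]
scene 0.55 [291. 205. 312. 221.] rack [177.4846 -22.4139]
wrist 0.81 [309.   1. 451.  68.] rack [12.3206 -4.7922]
wrist 0.57 [307. 334. 324. 356.] rack [142.7829 -27.9287]
```

Pressed at about 5.6 N, row solid, and clem_a rests in the mouth. I'm withdrawing.

Call:
drive_tool:
  increments:
    - [[-2,0.1,0],[0,0,0],0]
    - [[-5,0,30],[0,0,0],0]
    - [[-5,0,38],[0,0,0],0]
    - [[-4,0,38],[0,0,0],0]
    - [[0,0,38],[0,0,0],0]
    - [[0,0,0],[0,0,0],0]

```text
clock: 19.17
eef_pos: [0.5618, 0.0078, 0.1891]
tool_rot: [0.024, 0.995, 0.002, 0.096]
ft_force: [1.6, -0.0, 2.4]
grip_width: 0.0001
grasp_force: 0.0
```

Call:
drive_tool:
  increments:
    - [[-30,-20,0],[0,0,0],0]
    - [[-30,-20,0],[0,0,0],0]
    - [[-30,-20,0],[0,0,0],0]
    - [[-30,-20,0],[0,0,0],0]
    - [[-30,-20,0],[0,0,0],0]
    - [[0,0,0],[0,0,0],0]
    - [[0,0,0],[0,0,0],0]
    - [[0,0,0],[0,0,0],0]

```text
clock: 19.83
eef_pos: [0.406, -0.0929, 0.1793]
tool_rot: [0.025, 0.996, 0.001, 0.087]
ft_force: [0.8, 0.1, -0.6]
grip_width: -0.0003
grasp_force: 0.0
```

Call:
drive_tool:
  increments:
    - [[0,0,0],[0,0,0],0]
    - [[0,0,0],[0,0,0],0]
    - [[0,0,0],[0,0,0],0]
    - [[0,0,0],[0,0,0],0]
    - [[0,0,0],[0,0,0],0]
    - [[0,0,0],[0,0,0],0]
    - [[0,0,0],[0,0,0],0]
    - [[0,0,0],[0,0,0],0]

```text
clock: 20.5
eef_pos: [0.4041, -0.0922, 0.178]
tool_rot: [0.024, 0.996, 0.001, 0.085]
ft_force: [-0.5, -0.3, 0.6]
grip_width: 0.0003
grasp_force: 0.0
```

Run:
```python
from look import *
st();look('top');p=look();cv2.imwrite('pics/f9.png',cv2.resize(p['image'][140:290,220:420],(800,600))[:,:,::-1])
```

```text
t 20.5 tip rack mm [ -55.1429 -134.9888  187.2824] f [-0.531  -0.2842  0.5563] turn [-0.3842 -0.2456 -0.2207]
top 0.96 [294. 256. 314. 281.] rack [-2.5437  4.5412]
top 0.79 [309. 202. 332. 222.] rack [121.6899 -24.5178]
top 0.61 [311. 227. 330. 244.] rack [ 71.7738 -28.5798]
top 0.6 [290. 234. 310. 255.] rack [48.8981 15.5728]
scene 0.81 [295. 192. 315. 212.] rack [125.1507 -22.8961]
scene 0.62 [315. 181. 336. 200.] rack [61.0481 15.0678]
scene 0.44 [300. 184. 318. 196.] rack [ 65.1862 -24.3197]
scene 0.42 [314. 169. 336. 183.] rack [-19.2935   4.5653]
```

View pics/f9.png

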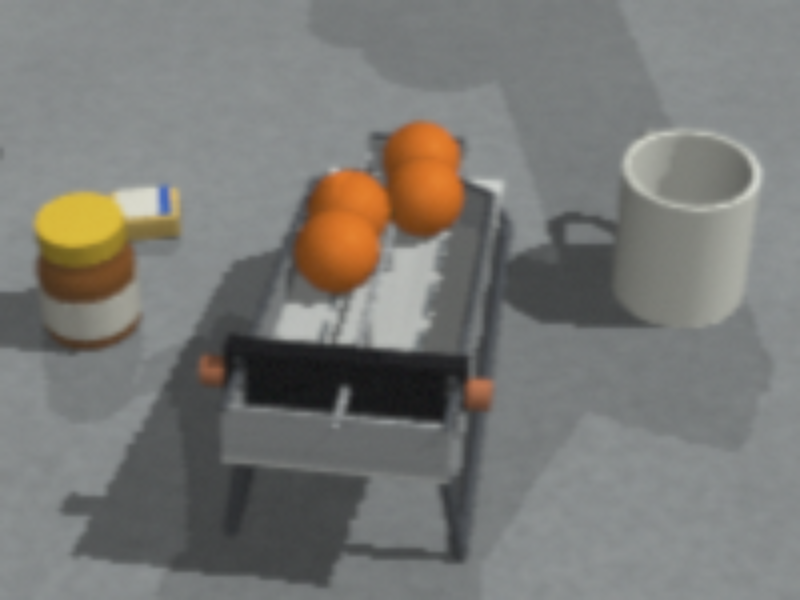

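clem_a is in the mouth at (422,150). b lies behind it at (427,197), and c and d have followed. The mug, honey and butter stand where they were. I'm letting everything settle, then handing in.

Call:
drive_tool:
  increments:
    - [[0,0,0],[0,0,0],0]
    - [[0,0,0],[0,0,0],0]
    - [[0,0,0],[0,0,0],0]
    - [[0,0,0],[0,0,0],0]
    - [[0,0,0],[0,0,0],0]
    - [[0,0,0],[0,0,0],0]
    - [[0,0,0],[0,0,0],0]
    - [[0,0,0],[0,0,0],0]

```text
clock: 21.37
eef_pos: [0.4041, -0.0922, 0.178]
tool_rot: [0.024, 0.996, 0.001, 0.085]
ft_force: [0.6, -0.6, 0.4]
grip_width: 0.0001
grasp_force: 0.0
```

Run:
```python
from look import *
look('top');print(job_done())
```

```text
top 0.89 [310. 224. 332. 247.] rack [ 71.6391 -28.1476]
top 0.85 [291. 257. 312. 283.] rack [-6.1802  8.8357]
top 0.71 [278. 132. 338. 282.] rack [130.7672   4.1983]
top 0.64 [290. 231. 311. 257.] rack [49.4167 14.1742]
top 0.61 [311. 199. 333. 224.] rack [122.9236 -26.9695]
the job is handed in; nothing more can be done
None
```

I handed the job in at about 21 s: the row was pressed solid at about 5.6 N, clem_a is in the mouth with the row rolled down behind it, and the breakfast things look untouched; clem_a had rolled past my fingers before the row came up solid, so the order may not be exactly as asked.

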